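# Find the stamped rivet crate and push it to the dispatch rail

### The arm

A 7-joint arm with a two-finger parallel gripper is mounted at the origin on the work surface. World frame = base frame: x ahead of the robot, y to its left, z up, the work surface at z = 0. Lengths are in m, angles in rad, forces in N, time in s.
With the tool pointing down it reaches from about 0.425 to 0.925 m from the base axis. Payload 6.8 kg.
Tool frame: the origin (TCP) lies at the very end of the fingers, on their centre line; the grasp point (between the pads) lies 19 mm behind it; z points along the fingers, y is the line along which they close (so a half turn about z gives the same grasp; the last joint's range is limited). The gripper opens to 85 mm and grips with 20 to 120 N. Pads are 22 mm wide; open, the fingers measure 114 mm over their backs; the gripper's body (76 mm by 85 mm) begins 54 mm behind the grasp point. The pads swing forward as they close: fully open they stand 13 mm farther back than shut.
Start: joints at [-1.402, 0.477, 0.022, 1.555, -0.011, 1.109, -0.083], TCP at [0.184, 0.649, 0.231] pointing down, gripper open.
Joint ranges: [-2.96, 2.96], [-0.34, 2.1], [-1.41, 1.46], [0.24, 2.44], [-1.37, 4.51], [0.17, 1.92], [-2.96, 2.96]. Speed limits (rad/s): [2.39, 2.39, 3.14, 3.14, 3.14, 3.14, 3.14].

### API

Orientations are given as a unit quaternion [w, x, y, z].
In Python, from station import telemetry, viewer, job, search_frame, cut_out gives the robot as it stands. The module is installed in compiled form; this text tells all that it offers.
- The arm moves only by the shell command python3 -m crank 'ROWS' [FORCE]. ROWS is JSON, a list of rows, each an object with "delta_rot": the turn, a rotation vector about the tool's x, y, z in degrees, a list of three; "xyz": the shift along the tool's x, y, z in m, a list of three; "fingers": the gripper command: -1 is fully open, 1 is shut, values between are in proportion. In form: [{"delta_rot": [ax, ay, az], "xyz": [dx, dy, dz], "fingers": fingers}, ...]. A call has 1 to 10 rows; each row is the pose to reach, as a shift and turn from the pose commanded when the call began, along the tool's axes at that moment; what a row does not reach only later rows make up. A row lasts 1/10 s, in which the tool goes at most 50 mm and 8.59 degrees, less where a joint would pass 70% of its speed; a pose out of reach is approached as far as the arm can. A call with a gripper value outside its range is refused whole. The fingers move at their own pace and stop on an object; FORCE is the grip in N (left out, the last holds). Time passes only in rows, so rows that repeat a pose let the fingers close. It gives the time, the measured TCP pose, the force, the opening and the grip force at its end, in the units of the state.
- telemetry.get_obs(): the state, without advancing time (a new reading comes with each control period).
- viewer.read_camera(name): name is "side" or "top" or "wrist"; returns a dict with "img" (480x640x3 uint8, red, green, blue), "fx", "fy", "cx", "cy" (pixels), "origin" and "rotation" of the camera in the world. Camera axes: x right, y up, looking along -z (the intrinsics and any distortion apply to the point x, -y, -z); pixel columns grow to the right and rows downward; lengths in m; the calibration is good to about 2 mm. A picture is of the moment at which its call begins. There is no depth.
- job.hand_in(): hands the job in; it is judged then, once.
Trained networks look in the newest picture that a camera, given by its name, has taken for a name from the list of things; names that differ only in an ending like _2 or _b are one class to them, and where a whole thing is asked for, a point or a joint stands for the part that bears it (a point fixed in the world has none). Each returns a list of dicts, best first, with "score" (0 to 1); they miss things now and then, are a little off and sometimes report something else, mostly with a low value. They report only what shows in the picture. A call takes as long as a camera call. They do not tell look-alikes from the thing itself.
- search_frame(camera, thing): "pixel" ([column, row] in pixels, amid what is visible of it).
- cut_out(camera, thing): "pixels" (480x640 bool, what is visible of it) and "pixel" ([column, row] in pixels, amid what is visible of it).
The state is a dict: "t": time; "q": joint angles; "joint_vel": joint speeds; "joint_torque": joint torques, N m; "eef_pos": TCP position; "tool_rot": TCP orientation; "contact_force": force on the tool from outside, world axes, zero at the start; "torque": the same for the moment, N m; "gripper_width": opening from 0.0 (shut) to 1.0 (fully open); "grasp_force": force on a finger pad.
Only numpy, scipy, OpenCV 4.12 (cv2) and the standard library are available. Lean on these libraries where they do the work, as an engineer would, in place of code of your own. Each camera call takes 0.05 s, during which the arm holds its last target. There are 200 camera calls.

### The job

One of the two small wooden crates bears a stamp underneath: tip each of them over towards the robot so that it lies on its side with its underside showing, facing away from the robot. Then push the stamped one, lying as it is, squarely up against the steel dispatch rail, and leave the other lying about where it fell. Do it all by pushing with the fingers: never lift or carry a crate, and do not disturb the other things on the bench.

Things in the scene. Friction and masses are not known exactly. Their poses are not given: they have to be found in the camera images.
- crate_stamped: Closed wooden crate, 70 mm deep (x) x 110 wide (y) x 110 tall (z), 0.35 to 0.7 kg; origin: centre of its underside. It starts upright, x pointing away from the robot within 0.2 rad. It has the stamp: a dark burnt ring, 60 mm across, with a bar through it, mid-underside; else the two look alike. Tipped, it lies with x up, z to the robot, origin 35 mm up, and is 70 mm high.
- crate_plain: Closed wooden crate, 70 mm deep (x) x 110 wide (y) x 110 tall (z), 0.35 to 0.7 kg; origin: centre of its underside. It starts upright, x pointing away from the robot within 0.2 rad. The other one: underside bare wood. Tipped, it lies as the stamped one does.
- crate_stamped_edge (a point): Middle of crate_stamped's lower near edge, 35 mm nearer the robot than the origin. Pushed towards the robot high on its far face (90 mm up), the crate tips over this edge rather than slides, balances at about 32 degrees and then falls by itself; the edge stays on the bench and the lying crate reaches 110 mm from it towards the robot.
- crate_plain_edge (a point): The same point of crate_plain.
- rail: Dispatch line: fixed steel angle rail beyond the crates, 600 mm long (y), 30 mm high. Its x points away from the robot (within 0.1 rad of straight ahead); origin at the middle of the flat upright face on the robot's side, at bench height. Crates are pushed against this face.
- tub: Red plastic tub with white lid, 98 x 93 x 74 mm, standing between the crates, on the robot's side of the rail; origin under its centre. Bystander.
- jar: Closed jar, 60 mm across, 85 mm tall, in the middle, nearer the robot than the tub; origin under its centre. Bystander.
- hammer: Hammer, 300 mm long, lying on the robot's right of the crates, head away from the robot. Bystander.
- mug: Blue mug, 80 mm across, 90 mm tall, on the left by the rail; origin under its centre. Bystander.
- offcut: Steel bar offcut, 120 x 40 x 40 mm, lying on the left; origin under its centre. Bystander.
- collar: Steel ring, 60 mm across, 25 mm high, on the left of the crates; origin under its centre. Bystander.
Not all that is in view belongs to the job. Leave any green look-alike of the crate_stamped alone. Leave any purple look-alike of the crate_plain alone.

How it is judged:
By the outcome, as a careful person would: the job done as asked, in the order asked, and still so for the second after the job is handed in, with the robot touching nothing.
It also fails if it takes over 64 s, if anything falls off the work surface, if the arm or the gripper's body presses on something with over 40 N, if the wrist force passes 120 N, or if a joint passes its speed limit or range.

## Working session

There is one attempt and no reset: what is moved stays moved. The work goes in short steps, Python scripts to look and compute and a shell command to move; the robot and the scene stay as the last step left them, time stands still between calls to the robot, and variables do not carry over. Pictures are saved under pics/ and viewed, at most 10 in all, crops included, and the job is handed in when it is done.

```bash
mkdir -p pics; cat > h.py <<'E'
import numpy as np, cv2
from station import telemetry, viewer, job, search_frame, cut_out
def ray(c,px):
    d=np.array([(px[0]-c['cx'])/c['fx'],-(px[1]-c['cy'])/c['fy'],-1.0]); return np.array(c['origin']),np.array(c['rotation'])@d
def at_z(c,px,z):
    o,d=ray(c,px); return o+d*(z-o[2])/d[2]
def proj(c,p):
    v=np.array(c['rotation']).T@(np.array(p)-np.array(c['origin'])); return [c['cx']+c['fx']*v[0]/-v[2], c['cy']-c['fy']*v[1]/-v[2]]
def save(c,n): cv2.imwrite('pics/'+n,c['img'][:,:,::-1])
E
python3 - <<'E'
from h import *
print(telemetry.get_obs())
for n in ('top','side'):
    c=viewer.read_camera(n); save(c,n+'0.png'); print({k:v for k,v in c.items() if k!='img'})
    for t in ('crate_stamped','crate_plain','rail','tub','jar','hammer','mug','offcut','collar'):
        print(n,t,[(np.round(r['pixel']),round(r['score'],2),at_z(c,r['pixel'],0.11 if 'crate' in t else 0.03).round(3)) for r in search_frame(n,t)])
E
```

```text
{'t': 0.0, 'q': array([-1.40212012,  0.47780519,  0.02233709,  1.55646673, -0.01150729,
        1.10930519, -0.08308802]), 'joint_vel': array([-0.00095833, -0.00083616, -0.00027039,  0.00078198, -0.00152237,
       -0.00022455,  0.00037006]), 'joint_torque': array([ 2.91954648e-04, -5.96456945e+01,  1.60828941e+00, -2.81185806e+01,
        1.25150554e-02,  9.38710989e-03, -1.94174277e-05]), 'eef_pos': array([0.18429465, 0.64872668, 0.23031581]), 'tool_rot': array([-6.29208656e-05,  1.37930642e-01,  9.90441455e-01, -9.26052692e-04]), 'contact_force': array([-0.22847241, -0.99668122, -0.77775473]), 'torque': array([-0.00724241, -0.02427154,  0.03639649]), 'grasp_force': 0.0, 'gripper_width': 1.0008807612231754}
{'fx': 597.7105181340067, 'fy': 597.7105181340067, 'cx': 313.1093035766827, 'cy': 235.37341117025315, 'origin': array([ 0.29275867, -0.00504595,  1.43415806]), 'rotation': array([-0.69486899, -0.07138389,  0.05341052,  0.71358864])}Traceback (most recent call last):
  File "<stdin>", line 6, in <module>
  File "h.py", line 6, in at_z
    o,d=ray(c,px); return o+d*(z-o[2])/d[2]
        ~~~^^^^^^
  File "h.py", line 4, in ray
    d=np.array([(px[0]-c['cx'])/c['fx'],-(px[1]-c['cy'])/c['fy'],-1.0]); return np.array(c['origin']),np.array(c['rotation'])@d
                                                                                                      ~~~~~~~~~~~~~~~~~~~~~~~^~
ValueError: matmul: Input operand 1 has a mismatch in its core dimension 0, with gufunc signature (n?,k),(k,m?)->(n?,m?) (size 3 is different from 4)
```

Rotation is a quaternion; fix.

```bash
sed -i 's/^import numpy as np, cv2/import numpy as np, cv2\nfrom scipy.spatial.transform import Rotation as Rn\ndef R(q): return Rn.from_quat(np.roll(q,-1)).as_matrix()/; s/np.array(c\[.rotation.\])/R(c["rotation"])/' h.py
python3 - <<'E'
from h import *
print(R(telemetry.get_obs()['tool_rot']).round(3))
for n in ('top','side'):
    c=viewer.read_camera(n); save(c,n+'0.png'); print({k:v for k,v in c.items() if k!='img'})
    for t in ('crate_stamped','crate_plain','rail','tub','jar','hammer','mug','offcut','collar'):
        print(n,t,[(np.round(r['pixel']),round(r['score'],2),at_z(c,r['pixel'],0.11 if 'crate' in t else 0.03).round(3)) for r in search_frame(n,t)])
E
```

```text
[[-0.962  0.273 -0.   ]
 [ 0.273  0.962 -0.002]
 [-0.    -0.002 -1.   ]]
{'fx': 597.7105181340067, 'fy': 597.7105181340067, 'cx': 313.1093035766827, 'cy': 235.37341117025315, 'origin': array([ 0.29275867, -0.00504595,  1.43415806]), 'rotation': array([-0.69486899, -0.07138389,  0.05341052,  0.71358864])}
top crate_stamped [(array([416., 327.]), 0.97, array([ 0.32 , -0.194,  0.11 ])), (array([408., 210.]), 0.91, array([ 0.583, -0.19 ,  0.11 ]))]
top crate_plain [(array([244., 315.]), 0.89, array([0.355, 0.184, 0.11 ])), (array([239., 211.]), 0.61, array([0.592, 0.193, 0.11 ])), (array([410., 206.]), 0.47, array([ 0.59 , -0.196,  0.11 ]))]
top rail [(array([338., 153.]), 0.85, array([ 0.746, -0.039,  0.03 ]))]
top tub [(array([327., 198.]), 0.79, array([ 0.634, -0.008,  0.03 ])), (array([241., 212.]), 0.25, array([0.606, 0.201, 0.03 ]))]
top jar [(array([162., 201.]), 0.75, array([0.639, 0.393, 0.03 ])), (array([326., 272.]), 0.57, array([ 0.455, -0.   ,  0.03 ]))]
top hammer [(array([483., 216.]), 0.65, array([ 0.579, -0.378,  0.03 ]))]
top mug [(array([162., 200.]), 0.65, array([0.64
[... 651 characters left out ...]
694, -0.165,  0.11 ])), (array([332., 177.]), 0.64, array([0.574, 0.13 , 0.11 ]))]
side rail [(array([445., 260.]), 0.6, array([ 0.733, -0.113,  0.03 ])), (array([412., 300.]), 0.51, array([ 0.621, -0.182,  0.03 ]))]
side tub [(array([378., 233.]), 0.77, array([0.633, 0.007, 0.03 ]))]
side jar [(array([300., 254.]), 0.69, array([0.454, 0.01 , 0.03 ]))]
side hammer [(array([441., 398.]), 0.58, array([ 0.57 , -0.392,  0.03 ]))]
side mug [(array([312., 127.]), 0.76, array([0.633, 0.415, 0.03 ]))]
side offcut [(array([232., 168.]), 0.75, array([0.394, 0.329, 0.03 ]))]
side collar [(array([285., 156.]), 0.9, array([0.53 , 0.328, 0.03 ])), (array([315., 126.]), 0.18, array([0.644, 0.417, 0.03 ]))]
```

View pics/top0.png

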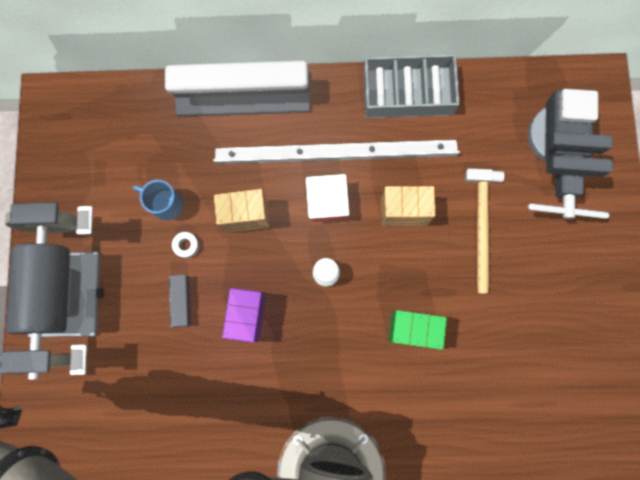

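View pics/side0.png

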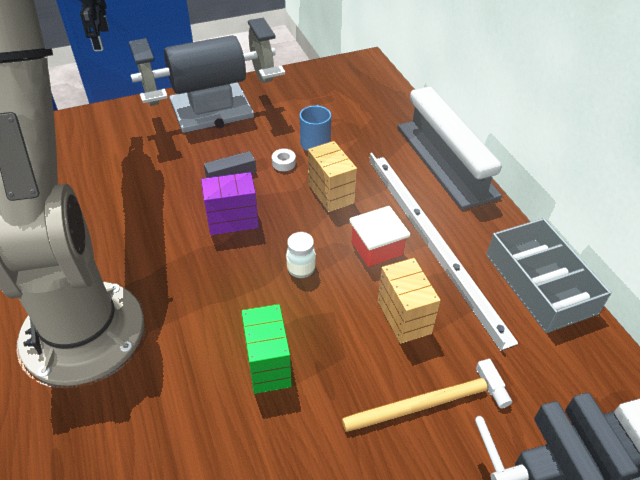

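Candidates: wooden crates at top-view (241,210) and (409,205) are the real ones. The look-alikes are purple at (244,315) and green at (416,327), which I leave alone. Next I fit the poses and check with a crop.

```bash
cat >> h.py <<'E'
from scipy.optimize import minimize
from itertools import product
def fit(views,dims,x0,z0=0.,step=(.01,.01,.08)):
    """views: [(cam,mask)]; box dims, pose (x,y,yaw) of base centre; maximise silhouette IoU"""
    def cost(p,sub=4):
        co,s=np.cos(p[2]),np.sin(p[2]); t=0
        for c,m in views:
            P=[proj(c,[p[0]+co*a*dims[0]/2-s*b*dims[1]/2,p[1]+s*a*dims[0]/2+co*b*dims[1]/2,z0+h*dims[2]]) for a,b,h in product((-1,1),(-1,1),(0,1))]
            im=np.zeros((480,640),np.uint8); cv2.fillConvexPoly(im,cv2.convexHull((np.array(P)*16).round().astype(np.int32)),1,shift=4)
            t+=1-(m&(im>0)).sum()/max(1,(m|(im>0)).sum())
        return t/len(views)
    sx=np.vstack([x0]+[np.array(x0)+np.eye(3)[i]*step[i] for i in range(3)])
    r=minimize(cost,x0,method='Nelder-Mead',options=dict(initial_simplex=sx,xatol=1e-4,fatol=1e-4)); return r.x,r.fun
def mask(n,t,c,near,z):
    best=min(cut_out(n,t),key=lambda r:np.linalg.norm(at_z(c,r['pixel'],z)[:2]-near)); return best['pixels']
E
python3 - <<'E'
from h import *
cs={n:viewer.read_camera(n) for n in ('top','side')}
def hsvmask(c,near):
    hsv=cv2.cvtColor(c['img'],cv2.COLOR_RGB2HSV); return hsv
for nm,near in (('L',(.585,.19)),('Rt',(.583,-.195))):
    ms={}
    for n,c in cs.items():
        cands=sum([cut_out(n,t) for t in('crate_stamped','crate_plain')],[])
        b=min(cands,key=lambda r:np.linalg.norm(at_z(c,r['pixel'],.08)[:2]-near)); ms[n]=b['pixels']; print(nm,n,b['pixel'],b['pixels'].sum())
    for k in (['top'],['side'],['top','side']):
        print(k,[np.round(v,4) for v in fit([(cs[n],ms[n]) for n in k],(.07,.11,.11),(*near,0.))])
for t,near,d in (('tub',(.64,-.01),(.098,.093,.074)),('jar',(.455,0),(.06,.06,.085))):
    print(t,fit([(c,mask(n,t,c,near,.04)) for n,c in cs.items()],d,(*near,0.)))
for nm,lo,hi,near in(('purple',130,160,(.34,.18)),('green',45,75,(.31,-.19))):
    v=[(c,(lambda h:(h[...,0]>=lo)&(h[...,0]<=hi)&(h[...,1]>120))(cv2.cvtColor(c['img'],cv2.COLOR_RGB2HSV))) for c in cs.values()]
    print(nm,fit(v,(.07,.11,.11),(*near,.0)),fit(v,(.07,.11,.11),(*near,1.4)))
for n,c in cs.items():
    m=cut_out(n,'rail')[0]['pixels']; ys,xs=np.nonzero(m); print(n,'rail',m.sum(),xs.min(),xs.max())
    if n=='top':
        q=[(x,np.nonzero(m[:,x])[0].max()+1,np.nonzero(m[:,x])[0].min()) for x in range(xs.min()+4,xs.max()-3,6)]
        B=np.array([at_z(c,(x+.5,y),0)[:2] for x,y,_ in q]); T=np.array([at_z(c,(x+.5,y),0.03)[:2] for x,y,_ in q])
        for A in(B,T):
            k=np.polyfit(A[:,1],A[:,0],1); print('x=%.4f*y+%.4f'%tuple(k),np.std(A[:,0]-np.polyval(k,A[:,1])),A[[0,-1]].round(3))
i=cs['top']['img'][140:250,190:450]; cv2.imwrite('pics/crop.png',cv2.resize(i,None,fx=3,fy=3,interpolation=cv2.INTER_CUBIC)[:,:,::-1])
w=viewer.read_camera('wrist'); o=telemetry.get_obs(); Rt=R(o['tool_rot'])
print('wrist cam in tool',Rt.T@(w['origin']-o['eef_pos']),(Rt.T@R(w['rotation'])).round(3),w['fx'])
E
```

```text
L top [239.3, 212.4] 1938
L side [333.6, 176.8] 2592
['top'] [array([0.6012, 0.1927, 0.1076]), np.float64(0.0674)]
['side'] [array([0.5967, 0.1905, 0.0581]), np.float64(0.0478)]
['top', 'side'] [array([0.5991, 0.1943, 0.046 ]), np.float64(0.0736)]
Rt top [407.4, 208.7] 2058
Rt side [411.1, 298.2] 3704
['top'] [array([ 0.6004, -0.1937, -0.0342]), np.float64(0.035)]
['side'] [array([ 0.5989, -0.194 , -0.0737]), np.float64(0.0469)]
['top', 'side'] [array([ 0.6003, -0.1954, -0.0325]), np.float64(0.0424)]
tub (array([ 0.62970655, -0.00866066,  0.01682638]), np.float64(0.13085367035099282))
jar (array([ 0.45205121, -0.00073935, -0.03277554]), np.float64(0.3088914467819409))
purple (array([0.35415923, 0.18876877, 1.40683637]), np.float64(0.12014765649383818)) (array([0.35483519, 0.18849684, 1.40483947]), np.float64(0.11920854872221309))
green (array([ 0.31362515, -0.20077404, -0.15434588]), np.float64(0.08236904303220949)) (array([ 0.32818824, -0.2147543 ,  1.44740098]), np.float64(0.47574229956838193))
top rail 3736 215 458
x=-0.0016*y+0.7377 0.0008467473450030484 [[ 0.738  0.258]
 [ 0.739 -0.325]]
x=-0.0016*y+0.7284 0.0008290349177586993 [[ 0.728  0.253]
 [ 0.73  -0.318]]
side rail 3830 370 517
wrist cam in tool [ 7.90383295e-02  1.36379866e-04 -1.43369546e-01] [[-0.001  0.952  0.307]
 [ 1.     0.001  0.   ]
 [ 0.     0.307 -0.952]] 345.1931510534848
```

View pics/crop.png

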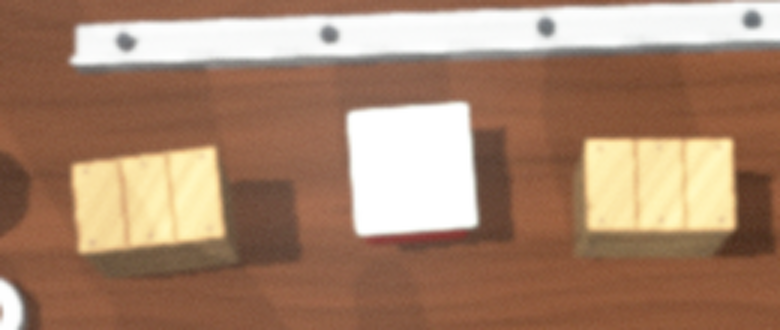

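Top view confirms it: the two bare-wood crates sit either side of the white-lidded tub. The left one is at (150,200) in the crop and the right one at (660,185). I raise the arm clear of the grinder first, then swing over.

```bash
python3 -m crank '[{"delta_rot":[0,0,0],"xyz":[0,0,-0.2],"fingers":0},{"delta_rot":[0,0,0],"xyz":[0,0,-0.2],"fingers":0},{"delta_rot":[0,0,0],"xyz":[0,0,-0.2],"fingers":0},{"delta_rot":[0,0,0],"xyz":[0,0,-0.2],"fingers":0},{"delta_rot":[0,0,-20],"xyz":[-0.6,-0.298,-0.2],"fingers":0},{"delta_rot":[0,0,-20],"xyz":[-0.6,-0.298,-0.2],"fingers":0},{"delta_rot":[0,0,-20],"xyz":[-0.6,-0.298,-0.2],"fingers":0},{"delta_rot":[0,0,-20],"xyz":[-0.6,-0.298,-0.2],"fingers":0},{"delta_rot":[0,0,-20],"xyz":[-0.6,-0.298,-0.2],"fingers":0},{"delta_rot":[0,0,-20],"xyz":[-0.6,-0.298,-0.2],"fingers":0}]'
cat > s.py <<'E'
from h import *
import sys
o=telemetry.get_obs(); M=R(o['tool_rot']); p=o['eef_pos']
print('t',round(o['t'],2),'p',p.round(4),'q',o['q'].round(2),'w',round(o['gripper_width'],2),'F',o['contact_force'].round(1)); print(M.round(3).tolist())
if len(sys.argv)>1:  # target x y z yaw(deg of tool -x from world x)
    a=[float(v) for v in sys.argv[1:5]]; y=np.deg2rad(a[3]); D=np.array([[-np.cos(y),-np.sin(y),0],[-np.sin(y),np.cos(y),0],[0,0,-1.]]).T
    D=np.column_stack([[-np.cos(y),-np.sin(y),0],[-np.sin(y),np.cos(y),0],[0,0,-1.]])
    print('xyz',(M.T@(np.array(a[:3])-p)).round(4),'rot',np.rad2deg(Rn.from_matrix(M.T@D).as_rotvec()).round(1))
E
python3 s.py .68 .199 .23 4
```

```text
t: 2.95
eef_pos: [0.4077, 0.4458, 0.4316]
tool_rot: [0.0, -0.036, 0.999, 0.0]
contact_force: [0.6, 0.6, -0.3]
gripper_width: 0.501
grasp_force: 0.0
t 2.95 p [0.4077 0.4458 0.4316] q [-1.02  0.24  0.11  1.45 -0.03  1.45  0.73] w 0.5 F [ 0.6  0.6 -0.3]
[[-0.997, -0.072, 0.0], [-0.072, 0.997, 0.001], [-0.0, 0.0, -1.0]]
xyz [-0.2537 -0.2659  0.2015] rot [0.  0.  0.1]
```

```bash
python3 -m crank '[{"delta_rot":[0,0,0],"xyz":[-0.254,-0.266,0.1],"fingers":0},{"delta_rot":[0,0,0],"xyz":[-0.254,-0.266,0.1],"fingers":0},{"delta_rot":[0,0,0],"xyz":[-0.254,-0.266,0.1],"fingers":0},{"delta_rot":[0,0,0],"xyz":[-0.254,-0.266,0.1],"fingers":0},{"delta_rot":[0,0,0],"xyz":[-0.254,-0.266,0.1],"fingers":0},{"delta_rot":[0,0,0],"xyz":[-0.254,-0.266,0.1],"fingers":0},{"delta_rot":[0,0,0],"xyz":[-0.254,-0.266,0.1],"fingers":0},{"delta_rot":[0,0,0],"xyz":[-0.254,-0.266,0.1],"fingers":0},{"delta_rot":[0,0,0],"xyz":[-0.254,-0.266,0.2],"fingers":0},{"delta_rot":[0,0,0],"xyz":[-0.254,-0.266,0.2],"fingers":0}]'
python3 s.py .68 .199 .082 4
python3 - <<'E'
from h import *
w=viewer.read_camera('wrist'); save(w,'w1.png')
E
```

```text
t: 3.95
eef_pos: [0.6808, 0.199, 0.2312]
tool_rot: [0.002, -0.035, 0.999, 0.0]
contact_force: [0.7, 0.8, -0.9]
gripper_width: 0.497
grasp_force: 0.0
t 3.95 p [0.6808 0.199  0.2312] q [-0.53  0.54  0.24  1.48 -0.13  1.14  1.37] w 0.5 F [ 0.7  0.8 -0.9]
[[-0.998, -0.069, 0.004], [-0.069, 0.998, 0.001], [-0.004, 0.001, -1.0]]
xyz [ 1.400e-03 -1.000e-04  1.492e-01] rot [ 0.   0.2 -0. ]
```

View pics/w1.png

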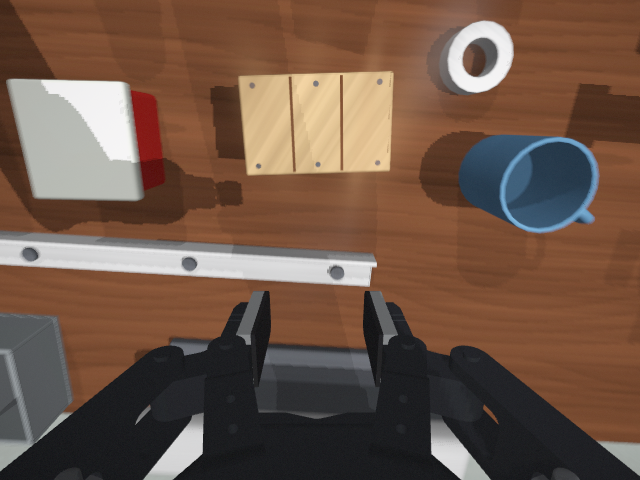

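The crate top spans (240,75)-(392,172) in the wrist view, with its far edge near (248,175)-(390,170). The tool is centred on it and the rail lies below.

```bash
python3 - <<'E'
from h import *
w=viewer.read_camera('wrist')
for px in ((248,175),(390,170),(239,76),(393,71)): print(px,at_z(w,px,.11).round(4))
for px in ((0,237),(375,257)): print('rail top near edge',at_z(w,px,.03).round(4),at_z(w,px,0).round(4))
E
python3 -m crank '[{"delta_rot":[0,0,-2],"xyz":[0,0,0.15],"fingers":0},{"delta_rot":[0,0,-2],"xyz":[0,0,0.15],"fingers":0},{"delta_rot":[0,0,-2],"xyz":[0,0,0.15],"fingers":0},{"delta_rot":[0,0,-2],"xyz":[0,0,0.15],"fingers":0}]'; python3 s.py .68 .199 .082 6
```

```text
(248, 175) [0.6307 0.1452 0.11  ]
(390, 170) [0.6198 0.248  0.11  ]
(239, 76) [0.565  0.1383 0.11  ]
(393, 71) [0.5548 0.2414 0.11  ]
rail top near edge [ 0.7212 -0.1209  0.03  ] [ 0.7323 -0.1491  0.    ]
rail top near edge [0.7155 0.2614 0.03  ] [0.7261 0.2674 0.    ]
t: 4.45
eef_pos: [0.675, 0.2002, 0.0763]
tool_rot: [-0.005, -0.054, 0.999, -0.001]
contact_force: [-0.8, 0.8, -0.9]
gripper_width: 0.504
grasp_force: 0.0
t 4.45 p [0.675  0.2002 0.0763] q [-0.51  0.69  0.19  1.59 -0.16  0.88  1.43] w 0.5 F [-0.8  0.8 -0.9]
[[-0.994, -0.108, -0.01], [-0.108, 0.994, -0.003], [0.01, -0.002, -1.0]]
xyz [-0.0048 -0.0018 -0.0057] rot [-0.1 -0.6  0.2]
```

```bash
python3 -m crank '[{"delta_rot":[0,0,0],"xyz":[0.015,-0.002,-0.004],"fingers":0},{"delta_rot":[0,0,0],"xyz":[0.03,-0.002,-0.004],"fingers":0},{"delta_rot":[0,0,0],"xyz":[0.038,-0.002,-0.004],"fingers":0},{"delta_rot":[0,0,0],"xyz":[0.046,-0.002,-0.004],"fingers":0},{"delta_rot":[0,0,0],"xyz":[0.054,-0.002,-0.004],"fingers":0},{"delta_rot":[0,0,0],"xyz":[0.062,-0.002,-0.004],"fingers":0},{"delta_rot":[0,0,0],"xyz":[0.07,-0.002,-0.004],"fingers":0}]'; python3 - <<'E'
from h import *
c=viewer.read_camera('side'); cv2.imwrite('pics/s1.png',cv2.resize(c['img'][80:360,190:550],None,fx=2,fy=2)[:,:,::-1])
E
```

```text
t: 5.15
eef_pos: [0.609, 0.1911, 0.0856]
tool_rot: [-0.0, -0.054, 0.999, 0.0]
contact_force: [0.4, -0.5, 2.3]
gripper_width: 0.501
grasp_force: 0.9
```

View pics/s1.png

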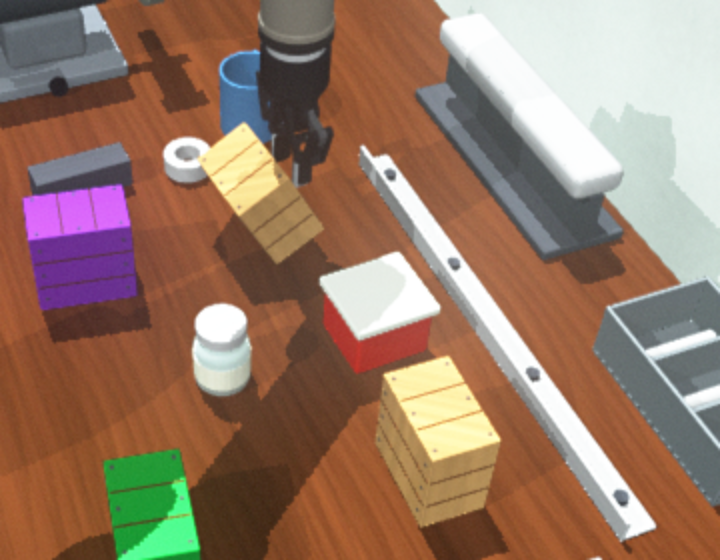

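It is tipping cleanly, with the left crate leaning at (262,190) against the fingers. A little more push will drop it.

```bash
python3 -m crank '[{"delta_rot":[0,0,0],"xyz":[0.008,0,0],"fingers":0},{"delta_rot":[0,0,0],"xyz":[0.016,0,0],"fingers":0},{"delta_rot":[0,0,0],"xyz":[0.02,0,0],"fingers":0},{"delta_rot":[0,0,0],"xyz":[0.02,0,0],"fingers":0},{"delta_rot":[0,0,0],"xyz":[0.02,0,-0.05],"fingers":0},{"delta_rot":[0,0,0],"xyz":[-0.02,0,-0.15],"fingers":0},{"delta_rot":[0,0,0],"xyz":[-0.06,0,-0.15],"fingers":0},{"delta_rot":[0,0,0],"xyz":[-0.06,0,-0.15],"fingers":0}]'; python3 - <<'E'
from h import *
for n in('top','side'):
    c=viewer.read_camera(n); print(n,[(r['pixel'],round(r['score'],2),at_z(c,r['pixel'],.07).round(3),r['pixels'].sum()) for r in cut_out(n,'crate_plain')+cut_out(n,'crate_stamped')])
E
python3 s.py .67 -.197 .23 -2
```

```text
t: 6.0
eef_pos: [0.6723, 0.1978, 0.2394]
tool_rot: [0.003, -0.053, 0.999, 0.001]
contact_force: [0.5, -0.4, -0.6]
gripper_width: 0.5
grasp_force: 0.0
top [([263.7, 237.2], 0.79, array([0.536, 0.142, 0.07 ]), np.int64(306)), ([329.5, 198.9], 0.63, array([ 0.623, -0.014,  0.07 ]), np.int64(1660)), ([410.4, 206.6], 0.93, array([ 0.598, -0.201,  0.07 ]), np.int64(1948)), ([418.9, 328.4], 0.88, array([ 0.318, -0.206,  0.07 ]), np.int64(1915))]
side [([229.4, 203.5], 0.94, array([0.348, 0.172, 0.07 ]), np.int64(2949)), ([295.4, 196.2], 0.82, array([0.492, 0.142, 0.07 ]), np.int64(2862)), ([441.9, 398.2], 0.35, array([ 0.554, -0.409,  0.07 ]), np.int64(3139)), ([410.9, 301.0], 0.75, array([ 0.599, -0.209,  0.07 ]), np.int64(3694)), ([264.0, 348.1], 0.73, array([ 0.306, -0.209,  0.07 ]), np.int64(3417))]
t 6.3 p [0.6677 0.1973 0.2335] q [-0.54  0.52  0.24  1.5  -0.13  1.14  1.4 ] w 0.5 F [ 0.5  0.3 -0.4]
[[-0.994, -0.107, -0.003], [-0.107, 0.994, -0.001], [0.003, -0.001, -1.0]]
xyz [ 0.0399 -0.3923  0.0039] rot [-0.  -0.2  8.2]
```

```bash
python3 -m crank '[{"delta_rot":[0,0,8],"xyz":[0.03,-0.392,0],"fingers":0},{"delta_rot":[0,0,8],"xyz":[0.03,-0.392,0],"fingers":0},{"delta_rot":[0,0,8],"xyz":[0.03,-0.392,0],"fingers":0},{"delta_rot":[0,0,8],"xyz":[0.03,-0.392,0],"fingers":0},{"delta_rot":[0,0,8],"xyz":[0.03,-0.392,0],"fingers":0},{"delta_rot":[0,0,8],"xyz":[0.03,-0.392,0],"fingers":0},{"delta_rot":[0,0,8],"xyz":[0.03,-0.392,0],"fingers":0},{"delta_rot":[0,0,8],"xyz":[0.03,-0.392,0],"fingers":0},{"delta_rot":[0,0,8],"xyz":[0.03,-0.392,0],"fingers":0},{"delta_rot":[0,0,8],"xyz":[0.03,-0.392,0],"fingers":0}]'; python3 - <<'E'
from h import *
c=viewer.read_camera('wrist'); cs={n:viewer.read_camera(n) for n in('top','side')}
ms=cut_out('wrist','crate_stamped')+cut_out('wrist','crate_plain')
b=min(ms,key=lambda r:np.linalg.norm(at_z(c,r['pixel'],.08)[:2]-(.6,-.195))); print(b['pixel'],at_z(c,b['pixel'],.1))
print(fit([(c,b['pixels'])],(.07,.11,.11),(.6,-.195,0)))
b=min(cut_out('side','crate_plain'),key=lambda r:np.linalg.norm(at_z(cs['side'],r['pixel'],.05)[:2]-(.51,.15)))
print('left lying',fit([(cs['side'],b['pixels'])],(.11,.11,.07),(.51,.18,.1)))
E
python3 s.py .68 -.197 .082 -2
```

```text
t: 7.3
eef_pos: [0.6798, -0.1965, 0.2339]
tool_rot: [-0.001, 0.018, 1.0, 0.0]
contact_force: [0.3, 0.8, -0.5]
gripper_width: 0.501
grasp_force: 0.0
[314.0, 125.3] [ 0.5983756  -0.19521433  0.1       ]
(array([ 0.60158111, -0.19444172, -0.03637985]), np.float64(0.017424142043195978))
left lying (array([0.50624508, 0.1850149 , 0.07001362]), np.float64(0.04703135423615745))
t 7.6 p [ 0.6816 -0.1935  0.2351] q [-0.03  0.55  0.33  1.48 -0.19  1.15  1.88] w 0.5 F [ 0.4 -0.1 -0.1]
[[-1.0, 0.03, -0.0], [0.03, 1.0, 0.001], [0.0, 0.001, -1.0]]
xyz [ 0.0014 -0.0037  0.1531] rot [ 0.  -0.   0.3]
```

Left crate lies down fine. Now I descend behind the right one and tip it.

```bash
python3 -m crank '[{"delta_rot":[0,0,0],"xyz":[0,-0.003,0.05],"fingers":0},{"delta_rot":[0,0,0],"xyz":[0,-0.003,0.1],"fingers":0},{"delta_rot":[0,0,0],"xyz":[0,-0.003,0.15],"fingers":0},{"delta_rot":[0,0,0],"xyz":[0,-0.003,0.151],"fingers":0},{"delta_rot":[0,0,0],"xyz":[0.015,-0.003,0.151],"fingers":0},{"delta_rot":[0,0,0],"xyz":[0.027,-0.003,0.151],"fingers":0},{"delta_rot":[0,0,0],"xyz":[0.035,-0.003,0.151],"fingers":0},{"delta_rot":[0,0,0],"xyz":[0.043,-0.003,0.151],"fingers":0},{"delta_rot":[0,0,0],"xyz":[0.051,-0.003,0.151],"fingers":0},{"delta_rot":[0,0,0],"xyz":[0.059,-0.003,0.151],"fingers":0}]'; python3 -m crank '[{"delta_rot":[0,0,0],"xyz":[0.008,0,0],"fingers":0},{"delta_rot":[0,0,0],"xyz":[0.016,0,0],"fingers":0},{"delta_rot":[0,0,0],"xyz":[0.024,0,0],"fingers":0},{"delta_rot":[0,0,0],"xyz":[0.032,0,0],"fingers":0},{"delta_rot":[0,0,0],"xyz":[0.034,0,0],"fingers":0},{"delta_rot":[0,0,0],"xyz":[0.034,0,-0.05],"fingers":0},{"delta_rot":[0,0,0],"xyz":[0.01,0,-0.1],"fingers":0},{"delta_rot":[0,0,0],"xyz":[-0.04,0,-0.15],"fingers":0},{"delta_rot":[0,0,0],"xyz":[-0.06,0,-0.18],"fingers":0},{"delta_rot":[0,0,0],"xyz":[-0.06,0,-0.2],"fingers":0}]'
cat > lay.py <<'E'
from h import *
import sys
for near in ((.505,.185),(.51,-.195)):
    v=[]
    for n in sys.argv[1:]:
        c=viewer.read_camera(n); b=min(cut_out(n,'crate_plain')+cut_out(n,'crate_stamped'),key=lambda r:np.linalg.norm(at_z(c,r['pixel'],.05)[:2]-near)); v.append((c,b['pixels']))
        print(n,fit(v[-1:],(.11,.11,.07),(*near,0.)))
E
python3 lay.py top side; python3 s.py .75 -.19 .28 -180
```

```text
t: 8.6
eef_pos: [0.6232, -0.1966, 0.0857]
tool_rot: [0.002, 0.016, 1.0, -0.0]
contact_force: [2.5, -0.3, 3.1]
gripper_width: 0.5
grasp_force: 1.6
t: 9.6
eef_pos: [0.6853, -0.1975, 0.2866]
tool_rot: [0.002, 0.015, 1.0, -0.0]
contact_force: [0.4, -0.5, -1.5]
gripper_width: 0.498
grasp_force: 0.0
top (array([0.50942452, 0.18379848, 0.11537702]), np.float64(0.049344641480339235))
side (array([0.50626969, 0.18472703, 0.06818013]), np.float64(0.059274059274059265))
top (array([ 0.51 , -0.195,  0.   ]), np.float64(1.0))
side (array([ 0.50393386, -0.1927107 , -0.04784289]), np.float64(0.04948268106162845))
t 10.2 p [ 0.6819 -0.1984  0.2837] q [-0.03  0.52  0.35  1.42 -0.18  1.24  1.87] w 0.5 F [-0.3  0.4 -0.4]
[[-0.999, 0.033, -0.001], [0.033, 0.999, 0.0], [0.001, 0.0, -1.0]]
xyz [-0.0678  0.0107  0.0036] rot [-1.000e-01 -0.000e+00  1.781e+02]
```

```bash
python3 -m crank '[{"delta_rot":[0,0,86],"xyz":[-0.06,0,0],"fingers":0},{"delta_rot":[0,0,86],"xyz":[-0.06,0,0],"fingers":0},{"delta_rot":[0,0,86],"xyz":[-0.06,0,0],"fingers":0},{"delta_rot":[0,0,86],"xyz":[-0.06,0,0],"fingers":0},{"delta_rot":[0,0,86],"xyz":[-0.06,0,0],"fingers":0},{"delta_rot":[0,0,86],"xyz":[-0.06,0,0],"fingers":0},{"delta_rot":[0,0,86],"xyz":[-0.06,0,0],"fingers":0},{"delta_rot":[0,0,86],"xyz":[-0.06,0,0],"fingers":0},{"delta_rot":[0,0,86],"xyz":[-0.06,0,0],"fingers":0},{"delta_rot":[0,0,86],"xyz":[-0.06,0,0],"fingers":0}]' | head -2; python3 -m crank '[{"delta_rot":[0,0,78],"xyz":[0,0,0],"fingers":0},{"delta_rot":[0,0,78],"xyz":[0,0,0],"fingers":0},{"delta_rot":[0,0,78],"xyz":[0,0,0],"fingers":0},{"delta_rot":[0,0,78],"xyz":[0,0,0],"fingers":0},{"delta_rot":[0,0,78],"xyz":[0,0,0],"fingers":0},{"delta_rot":[0,0,78],"xyz":[0,0,0],"fingers":0},{"delta_rot":[0,0,78],"xyz":[0,0,0],"fingers":0},{"delta_rot":[0,0,78],"xyz":[0,0,0],"fingers":0},{"delta_rot":[0,0,78],"xyz":[0,0,0],"fingers":0},{"delta_rot":[0,0,78],"xyz":[0,0,0],"fingers":0}]'; python3 - <<'E'
from h import *
w=viewer.read_camera('wrist'); save(w,'w2.png')
E
python3 s.py
```

```text
t: 11.2
eef_pos: [0.7422, -0.2003, 0.2841]
t: 12.2
eef_pos: [0.7423, -0.2001, 0.2837]
tool_rot: [0.0, 0.992, 0.123, -0.0]
contact_force: [0.0, -0.1, -0.6]
gripper_width: 0.5
grasp_force: 0.0
t 12.25 p [ 0.7423 -0.2002  0.2838] q [-0.32  0.79  1.    1.27 -0.65  1.41 -0.7 ] w 0.5 F [-0.2 -0.5 -0.6]
[[0.969, 0.247, -0.001], [0.247, -0.969, -0.0], [-0.001, 0.0, -1.0]]
```

View pics/w2.png

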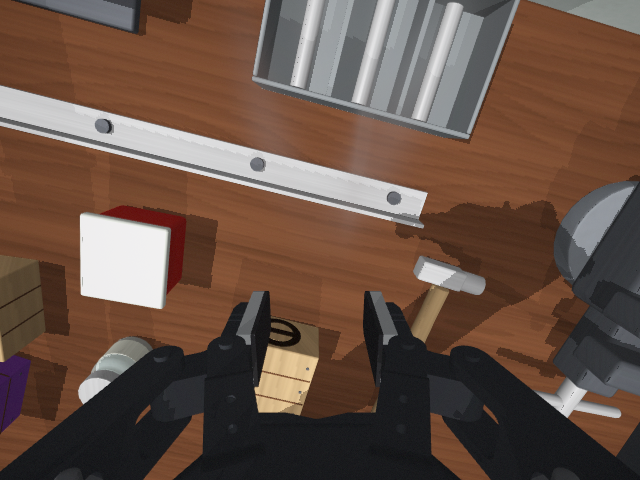

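The burnt ring with its bar shows at (283,333) on the underside of the right-hand crate (y≈-0.19), so that is the stamped one. I'll measure the rail and crate again, then go round to its near side.

```bash
python3 - <<'E'
from h import *
w=viewer.read_camera('wrist'); ray_ = [at_z(w,p,0)[:3] for p in ((0,122),(424,227))]; print('rail z0',np.round(ray_,4))
ms=cut_out('wrist','rail'); 
if ms:
    m=ms[0]['pixels']; xs=[x for x in range(5,400,8) if m[:,x].any()]
    for z in(0,.03):
        A=np.array([at_z(w,(x+.5,np.nonzero(m[:,x])[0].max()+1),z)[:2] for x in xs]); k=np.polyfit(A[:,1],A[:,0],1); print(z,k,np.std(A[:,0]-np.polyval(k,A[:,1])))
E
python3 s.py .42 -.195 .27 180.5
```

```text
rail z0 [[ 0.7333  0.1803  0.    ]
 [ 0.7347 -0.3444  0.    ]]
0 [-0.00355855  0.73043604] 0.0003539685647075142
0.03 [-0.00355855  0.73655024] 0.0003291077404303182
t 12.35 p [ 0.7422 -0.2004  0.2841] q [-0.32  0.79  1.    1.27 -0.65  1.41 -0.7 ] w 0.5 F [-0.3  0.5  0.5]
[[0.969, 0.249, -0.0], [0.249, -0.969, 0.0], [-0.0, -0.0, -1.0]]
xyz [-0.3107 -0.0853  0.0142] rot [-0.   0.  13.9]
```

```bash
python3 -m crank '[{"delta_rot":[0,0,14.2],"xyz":[-0.311,-0.085,0.0],"fingers":-0.5},{"delta_rot":[0,0,14.2],"xyz":[-0.311,-0.085,0.0],"fingers":-0.5},{"delta_rot":[0,0,14.2],"xyz":[-0.311,-0.085,0.0],"fingers":-0.5},{"delta_rot":[0,0,14.2],"xyz":[-0.311,-0.085,0.0],"fingers":-0.5},{"delta_rot":[0,0,14.2],"xyz":[-0.311,-0.085,0.0],"fingers":-0.5},{"delta_rot":[0,0,14.2],"xyz":[-0.311,-0.085,0.0],"fingers":-0.5},{"delta_rot":[0,0,14.2],"xyz":[-0.311,-0.085,0.0],"fingers":-0.5},{"delta_rot":[0,0,14.2],"xyz":[-0.311,-0.085,0.0],"fingers":-0.5},{"delta_rot":[0,0,14.2],"xyz":[-0.311,-0.085,0.0],"fingers":-0.5},{"delta_rot":[0,0,14.2],"xyz":[-0.311,-0.085,0.0],"fingers":-0.5}]'; python3 s.py .425 -.195 .03 180.2; python3 lay.py top side
```

```text
t: 13.35
eef_pos: [0.4212, -0.194, 0.2847]
tool_rot: [0.001, 1.0, 0.001, 0.0]
contact_force: [0.2, 1.3, 0.2]
gripper_width: 0.746
grasp_force: 0.0
t 13.35 p [ 0.4212 -0.194   0.2847] q [-0.96  0.18  1.44  2.02 -0.2   1.1  -1.  ] w 0.75 F [0.2 1.3 0.2]
[[1.0, 0.002, 0.001], [0.002, -1.0, -0.001], [0.001, 0.001, -1.0]]
xyz [0.0036 0.0007 0.2547] rot [ 0.1 -0.  -0.1]
top (array([0.505, 0.185, 0.   ]), np.float64(1.0))
side (array([0.505, 0.185, 0.   ]), np.float64(1.0))
top (array([ 0.50740088, -0.19174267,  0.02175438]), np.float64(0.3655589123867069))
side (array([ 0.51 , -0.195,  0.   ]), np.float64(1.0))
```

```bash
python3 - <<'E'
from h import *
save(viewer.read_camera('side'),'s3.png')
E
```

```text
(no output)
```

View pics/s3.png

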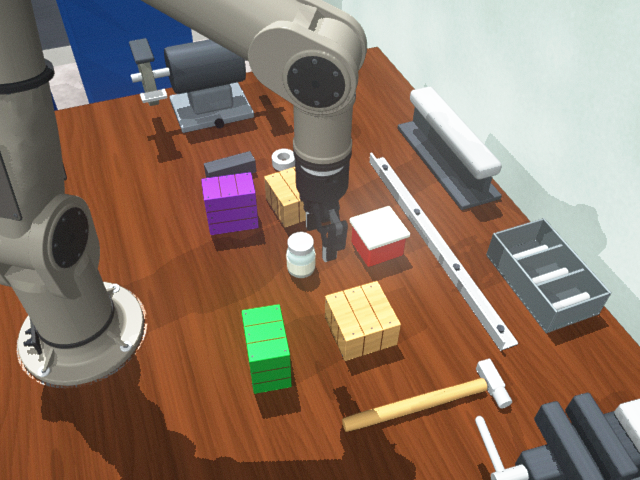

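The side view shows the stamped crate lying at (362,320), clear of everything, with the gripper above its near side. Joint 3 is close to its limit, so I turn the wrist back.

```bash
python3 -m crank '[{"delta_rot":[0,0,-86],"xyz":[0.004,0,0],"fingers":-0.5},{"delta_rot":[0,0,-86],"xyz":[0.004,0,0],"fingers":-0.5},{"delta_rot":[0,0,-86],"xyz":[0.004,0,0],"fingers":-0.5},{"delta_rot":[0,0,-86],"xyz":[0.004,0,0],"fingers":-0.5},{"delta_rot":[0,0,-86],"xyz":[0.004,0,0],"fingers":-0.5},{"delta_rot":[0,0,-86],"xyz":[0.004,0,0],"fingers":-0.5},{"delta_rot":[0,0,-86],"xyz":[0.004,0,0],"fingers":-0.5},{"delta_rot":[0,0,-86],"xyz":[0.004,0,0],"fingers":-0.5},{"delta_rot":[0,0,-86],"xyz":[0.004,0,0],"fingers":-0.5},{"delta_rot":[0,0,-86],"xyz":[0.004,0,0],"fingers":-0.5}]' |head -3; python3 -m crank '[{"delta_rot":[0,0,-94],"xyz":[0,0,0],"fingers":-0.5},{"delta_rot":[0,0,-94],"xyz":[0,0,0],"fingers":-0.5},{"delta_rot":[0,0,-94],"xyz":[0,0,0],"fingers":-0.5},{"delta_rot":[0,0,-94],"xyz":[0,0,0],"fingers":-0.5},{"delta_rot":[0,0,-94],"xyz":[0,0,0],"fingers":-0.5},{"delta_rot":[0,0,-94],"xyz":[0,0,0],"fingers":-0.5},{"delta_rot":[0,0,-94],"xyz":[0,0,0],"fingers":-0.5},{"delta_rot":[0,0,-94],"xyz":[0,0,0],"fingers":-0.5},{"delta_rot":[0,0,-94],"xyz":[0,0,0],"fingers":-0.5},{"delta_rot":[0,0,-94],"xyz":[0,0,0],"fingers":-0.5}]'; python3 s.py .425 -.195 .03 .2;  python3 lay.py top side
```

```text
t: 15.0
eef_pos: [0.4239, -0.1943, 0.2843]
tool_rot: [-0.0, 0.73, 0.684, 0.0]
t: 16.0
eef_pos: [0.4239, -0.1943, 0.2843]
tool_rot: [0.0, 0.068, 0.998, 0.0]
contact_force: [-0.2, 1.0, -0.3]
gripper_width: 0.748
grasp_force: 0.0
t 16.0 p [ 0.4239 -0.1943  0.2843] q [-0.58  0.07  0.94  2.01 -0.06  1.09  1.82] w 0.75 F [-0.2  1.  -0.3]
[[-0.991, 0.135, 0.0], [0.135, 0.991, 0.0], [-0.0, 0.0, -1.0]]
xyz [-0.0012 -0.0006  0.2543] rot [ 0.  0. -8.]
top (array([0.51039449, 0.18364683, 0.07438302]), np.float64(0.03883121876201456))
side (array([0.50345349, 0.18009372, 0.01330942]), np.float64(0.3936955063715627))
top (array([ 0.50798952, -0.18691681, -0.03511018]), np.float64(0.37701767870868563))
side (array([ 0.50377739, -0.19315165, -0.00300625]), np.float64(0.036904495638559576))
```

```bash
python3 -m crank '[{"delta_rot":[0,0,-8],"xyz":[0.003,0.001,0.05],"fingers":-0.5},{"delta_rot":[0,0,-8],"xyz":[0.003,0.001,0.1],"fingers":-0.5},{"delta_rot":[0,0,-8],"xyz":[0.003,0.001,0.15],"fingers":-0.5},{"delta_rot":[0,0,-8],"xyz":[0.003,0.001,0.2],"fingers":-0.5},{"delta_rot":[0,0,-8],"xyz":[0.003,0.001,0.225],"fingers":-0.5},{"delta_rot":[0,0,-8],"xyz":[0.003,0.001,0.25],"fingers":-0.5},{"delta_rot":[0,0,-8],"xyz":[0.003,0.001,0.25],"fingers":-0.5}]'; python3 s.py .42 -.194 .035 .2; python3 - <<'E'
from h import *
c=viewer.read_camera('wrist'); save(c,'w3.png')
E
```

```text
t: 17.3
eef_pos: [0.4191, -0.1923, 0.0319]
tool_rot: [-0.003, 0.001, 1.0, 0.001]
contact_force: [-0.0, 0.1, 0.5]
gripper_width: 0.75
grasp_force: 0.0
t 17.3 p [ 0.4191 -0.1923  0.0319] q [-0.2   0.53  0.62  2.23 -0.6   0.55  2.45] w 0.75 F [-0.   0.1  0.5]
[[-1.0, 0.002, -0.005], [0.002, 1.0, 0.001], [0.005, 0.001, -1.0]]
xyz [-0.0009 -0.0017 -0.0031] rot [ 0.1 -0.3 -0.3]
```

View pics/w3.png

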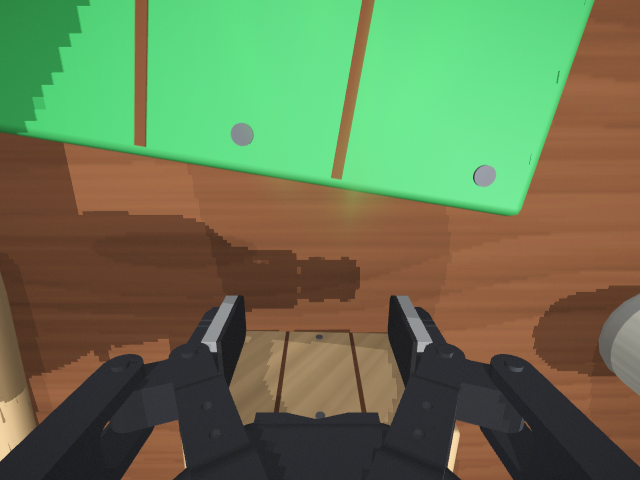

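Fingers are down between the green box (top) and the crate (its near edge at row 331, columns 240-390, centred). Now I push towards the rail.

```bash
python3 -m crank '[{"delta_rot":[0,0,0],"xyz":[-0.01,-0.001,0],"fingers":-0.5},{"delta_rot":[0,0,0],"xyz":[-0.018,-0.001,0],"fingers":-0.5},{"delta_rot":[0,0,0],"xyz":[-0.026,-0.001,0],"fingers":-0.5},{"delta_rot":[0,0,0],"xyz":[-0.036,-0.001,0],"fingers":-0.5},{"delta_rot":[0,0,0],"xyz":[-0.048,-0.001,0],"fingers":-0.5},{"delta_rot":[0,0,0],"xyz":[-0.06,-0.001,0],"fingers":-0.5},{"delta_rot":[0,0,0],"xyz":[-0.072,-0.001,0],"fingers":-0.5},{"delta_rot":[0,0,0],"xyz":[-0.084,-0.001,0],"fingers":-0.5},{"delta_rot":[0,0,0],"xyz":[-0.096,-0.001,0],"fingers":-0.5},{"delta_rot":[0,0,0],"xyz":[-0.108,-0.001,0],"fingers":-0.5}]'; sed 's/(.51,-.195)/(.59,-.195)/' lay.py > lay2.py; python3 lay2.py top side; python3 s.py .613 -.194 .035 .2
```

```text
t: 18.35
eef_pos: [0.53, -0.1941, 0.0342]
tool_rot: [-0.0, 0.001, 1.0, 0.0]
contact_force: [-3.8, 0.8, 3.3]
gripper_width: 0.749
grasp_force: 2.1
top (array([0.5121264 , 0.18307277, 0.08639299]), np.float64(0.1900539707016191))
side (array([0.5055805 , 0.1845779 , 0.09862167]), np.float64(0.027311615663047073))
top (array([ 0.60319197, -0.18162944, -0.02627555]), np.float64(0.7648410570662582))
side (array([ 0.59680518, -0.19188866,  0.00490612]), np.float64(0.31274397244546503))
t 18.95 p [ 0.5289 -0.1941  0.0344] q [-0.23  0.65  0.63  2.   -0.6   0.68  2.36] w 0.75 F [-0.1 -0.1  0.2]
[[-1.0, 0.002, 0.0], [0.002, 1.0, 0.0], [-0.0, 0.0, -1.0]]
xyz [-0.0841  0.0003 -0.0006] rot [ 0.   0.  -0.3]
```

```bash
python3 -m crank '[{"delta_rot":[0,0,0],"xyz":[-0.01,0,0],"fingers":-0.5},{"delta_rot":[0,0,0],"xyz":[-0.02,0,0],"fingers":-0.5},{"delta_rot":[0,0,0],"xyz":[-0.03,0,0],"fingers":-0.5},{"delta_rot":[0,0,0],"xyz":[-0.04,0,0],"fingers":-0.5},{"delta_rot":[0,0,0],"xyz":[-0.05,0,0],"fingers":-0.5},{"delta_rot":[0,0,0],"xyz":[-0.058,0,0],"fingers":-0.5},{"delta_rot":[0,0,0],"xyz":[-0.064,0,0],"fingers":-0.5},{"delta_rot":[0,0,0],"xyz":[-0.068,0,0],"fingers":-0.5},{"delta_rot":[0,0,0],"xyz":[-0.071,0,0],"fingers":-0.5},{"delta_rot":[0,0,0],"xyz":[-0.074,0,0],"fingers":-0.5}]'; python3 -m crank '[{"delta_rot":[0,0,0],"xyz":[-0.002,0,0],"fingers":-0.5},{"delta_rot":[0,0,0],"xyz":[-0.004,0,0],"fingers":-0.5}]'
```

```text
t: 19.95
eef_pos: [0.603, -0.1943, 0.0342]
tool_rot: [-0.0, 0.001, 1.0, 0.0]
contact_force: [-2.2, 0.2, 0.5]
gripper_width: 0.752
grasp_force: 0.9
t: 20.15
eef_pos: [0.607, -0.1943, 0.0342]
tool_rot: [-0.0, 0.001, 1.0, 0.0]
contact_force: [-1.1, -0.0, -1.1]
gripper_width: 0.75
grasp_force: 0.9
```

```bash
for i in 1 2; do python3 -m crank '[{"delta_rot":[0,0,0],"xyz":[-0.0015,0,0],"fingers":-0.5},{"delta_rot":[0,0,0],"xyz":[-0.003,0,0],"fingers":-0.5}]' | sed -n '2p;4p'; done
```

```text
eef_pos: [0.6101, -0.1943, 0.0343]
contact_force: [-1.4, 0.0, -0.3]
eef_pos: [0.6131, -0.1943, 0.0343]
contact_force: [-1.3, -0.7, -0.8]
```

```bash
python3 -m crank '[{"delta_rot":[0,0,0],"xyz":[-0.0015,0,0],"fingers":-0.5},{"delta_rot":[0,0,0],"xyz":[-0.003,0,0],"fingers":-0.5}]' | sed -n '2p;4p';  python3 -m crank '[{"delta_rot":[0,0,0],"xyz":[-0.0015,0,0],"fingers":-0.5},{"delta_rot":[0,0,0],"xyz":[-0.003,0,0],"fingers":-0.5}]' | sed -n '2p;4p'; python3 - <<'E'
from h import *
c=viewer.read_camera('side'); cv2.imwrite('pics/s4.png',cv2.resize(c['img'][200:380,300:540],None,fx=3,fy=3)[:,:,::-1])
E
```

```text
eef_pos: [0.6161, -0.1943, 0.0343]
contact_force: [-2.3, -0.5, -1.4]
eef_pos: [0.6169, -0.1944, 0.0341]
contact_force: [-11.5, 1.3, 7.3]
```

View pics/s4.png

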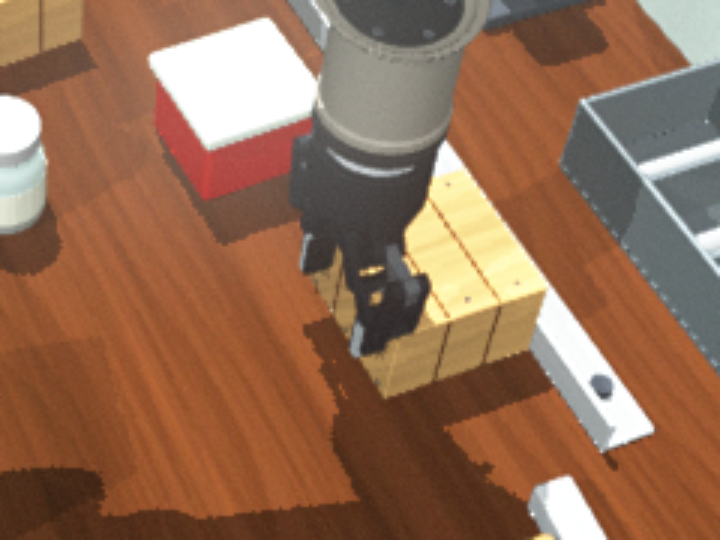

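Contact: the force jumped to 11.5 N and the crate's underside is at the rail at (545,295), parallel to it. One more squeeze to square it, then I back off and check.

```bash
python3 -m crank '[{"delta_rot":[0,0,0],"xyz":[-0.0015,0,0],"fingers":-0.5},{"delta_rot":[0,0,0],"xyz":[-0.0025,0,0],"fingers":-0.5},{"delta_rot":[0,0,0],"xyz":[-0.0025,0,0],"fingers":-0.5}]' | sed -n '2p;4p'; python3 -m crank '[{"delta_rot":[0,0,0],"xyz":[0.005,0,0],"fingers":-0.5},{"delta_rot":[0,0,0],"xyz":[0.03,0,0],"fingers":-0.5},{"delta_rot":[0,0,0],"xyz":[0.06,0,0],"fingers":-0.5},{"delta_rot":[0,0,0],"xyz":[0.06,0,-0.05],"fingers":-0.5},{"delta_rot":[0,0,0],"xyz":[0.06,0,-0.1],"fingers":-0.5},{"delta_rot":[0,0,0],"xyz":[0.06,0,-0.15],"fingers":-0.5},{"delta_rot":[0,0,0],"xyz":[0.06,0,-0.2],"fingers":-0.5},{"delta_rot":[0,0,0],"xyz":[0.06,0,-0.25],"fingers":-0.5},{"delta_rot":[0,0,0],"xyz":[0.06,0,-0.25],"fingers":-0.5},{"delta_rot":[0,0,0],"xyz":[0.06,0,-0.25],"fingers":-0.5}]'; python3 - <<'E'
from h import *
c=viewer.read_camera('wrist'); save(c,'w4.png')
v=[]
for n in('side','wrist'):
    c=viewer.read_camera(n); b=min(cut_out(n,'crate_plain')+cut_out(n,'crate_stamped'),key=lambda r:np.linalg.norm(at_z(c,r['pixel'],.05)[:2]-(.67,-.195))); print(n,fit([(c,b['pixels'])],(.11,.11,.07),(.67,-.195,0)))
c=viewer.read_camera('side')
for t,z in(('tub',.03),('jar',.03),('hammer',.03)): r=search_frame('side',t)[0]; print(t,at_z(c,r['pixel'],z).round(3))
E
```

```text
eef_pos: [0.6169, -0.1944, 0.0341]
contact_force: [-14.1, 1.2, 10.9]
t: 22.3
eef_pos: [0.5629, -0.1943, 0.2859]
tool_rot: [0.002, 0.001, 1.0, -0.0]
contact_force: [-0.8, 0.2, -1.3]
gripper_width: 0.752
grasp_force: 0.0
side (array([ 0.67948994, -0.19075122,  0.00308479]), np.float64(0.0684062059238364))
wrist (array([ 0.68327114, -0.19140771,  0.00390975]), np.float64(0.038851351351351315))
tub [ 0.633 -0.001  0.03 ]
jar [0.45  0.007 0.03 ]
hammer [ 0.567 -0.391  0.03 ]
```

View pics/w4.png

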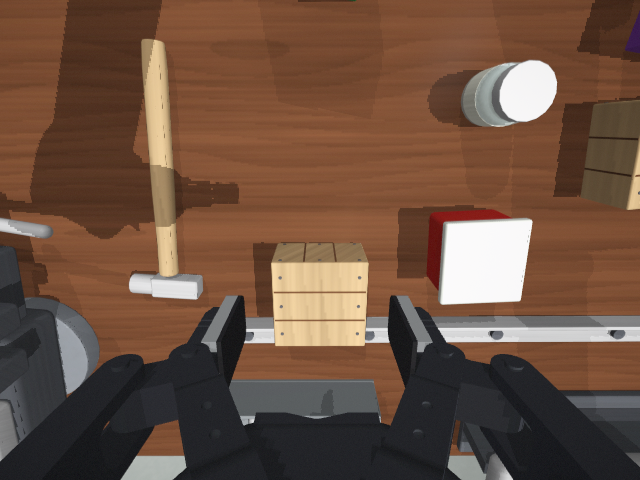

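The crate at (320,295) lies square against the rail, with a fitted yaw of 0.004 rad. The tub, jar and hammer are where they were.

```bash
python3 -c "
from station import job
print(job.hand_in())"
```

```text
the job is handed in; nothing more can be done
None
```

I tipped both crates onto their sides and pushed the stamped one (the right-hand crate) squarely against the rail. The plain one is still lying where it fell, none of the other things on the bench showed any sign of being disturbed, and I handed the job in at about 22 s.

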